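# Close up the optical set-up before a measurement

## Robot

A 7-joint arm with a two-finger parallel gripper is mounted at the origin on the work surface. World frame = base frame: x ahead of the robot, y to its left, z up, the work surface at z = 0. Lengths are in m, angles in rad, forces in N, time in s.
With the tool pointing down it reaches from about 0.4 to 0.875 m from the base axis. Payload 19.3 kg.
Tool frame: the origin (TCP) lies between the finger pads, 19 mm behind the fingertips; this is the grasp point; z points along the fingers, y is the line along which they close (so a half turn about z gives the same grasp; the last joint's range is limited). The gripper opens to 85 mm and grips with 20 to 120 N. Pads are 22 mm wide; open, the fingers measure 114 mm over their backs; the gripper's body (76 mm by 85 mm) begins 54 mm behind the grasp point. The pads swing forward as they close: fully open they stand 13 mm farther back than shut.
Start: joints at [-1.274, 0.521, -0.036, 1.599, 0.021, 1.021, -0.113], TCP at [0.224, 0.583, 0.25] pointing down, gripper open.
Joint ranges: [-2.91, 2.91], [-0.3, 2.13], [-1.5, 1.42], [0.17, 2.43], [-1.26, 4.41], [0.16, 1.93], [-2.52, 2.52]. Speed limits (rad/s): [1.89, 1.89, 2.39, 2.39, 3.01, 3.01, 3.01].

## Interface

Orientations are given as [roll, pitch, yaw] about the fixed x, y, z axes, in that order (R = Rz(yaw) Ry(pitch) Rx(roll)).
In Python, from workcell import bot gives the robot as it stands.
- The arm moves only by the shell command python3 -m inch 'ROWS' [FORCE]. ROWS is JSON, a list of rows, each a list of 7 numbers: the shift along the tool's x, y, z in units of 200 mm (1.0 is 200 mm), then the turn, a rotation vector about the tool's x, y, z in units of 90 degrees (1.0 is 90 degrees), then the opening, from 0 (shut) to 1 (fully open). In form: [[x, y, z, rx, ry, rz, grip], ...]. A call has 1 to 20 rows; each row is the pose to reach, as a shift and turn from the pose commanded when the call began, along the tool's axes at that moment; what a row does not reach only later rows make up. A row lasts 1/8 s, in which the tool goes at most 62.5 mm and 10.7 degrees, less where a joint would pass 70% of its speed; a pose out of reach is approached as far as the arm can. A call with a number of a shift or a turn outside -1 to 1 is refused whole. A call with a gripper value outside its range is refused whole. The fingers move at their own pace and stop on an object; FORCE is the grip in N (left out, the last holds). Time passes only in rows, so rows that repeat a pose let the fingers close. It gives the time, the measured TCP pose, the force, the opening and the grip force at its end, in the units of the state.
- bot.observe(): the state, without advancing time (a new reading comes with each control period).
- bot.grab_frame(name): name is "scene" or "top" or "wrist"; returns a dict with "img" (384x512x3 uint8, red, green, blue), "z_map" (384x512 float32, m along the optical axis (not along the pixel's ray), 0 where there is no reading), "vfov" (degrees; the focal length in pixels is half the picture's height over the tangent of half this angle, whatever the lens; pixels are square), "cx", "cy" (the principal point, pixels), "rvec" (rotation vector, rad) and "tvec" (3), from world to camera coordinates, as OpenCV has them. Camera axes: x right, y down, z forward; pixel columns grow to the right and rows downward; lengths in m; the calibration is good to about 2 mm. A picture is of the moment at which its call begins.
- bot.job_done(): hands the job in; it is judged then, once.
The state is a dict: "clock": time; "qpos": joint angles; "qd": joint speeds; "joint_efforts": joint torques, N m; "position": TCP position; "tool_rot": TCP orientation; "force": force on the tool from outside, world axes, zero at the start; "moment": the same for the moment, N m; "grip_width": finger opening in m; "finger_force": force on a finger pad.
Only numpy, scipy, OpenCV 4.12 (cv2) and the standard library are available. Lean on these libraries where they do the work, as an engineer would, in place of code of your own. Each camera call takes 0.05 s, during which the arm holds its last target. There are 200 camera calls.

## Task

Make the optical set-up light-tight: first push the lamp housing's filter drawer fully home, then push the sample chamber's open lid down until it is fully shut. Push with the fingertips only, gently and without slamming, taking hold of nothing (do not pinch the drawer front, the lid or its knob), and leave everything else on the table where it is.

Things in the scene. Friction and masses are not known exactly. Their poses are not given: they have to be found in the camera images.
- lamp: lamp housing, a closed grey metal box 180 x 180 x 110 mm (x, y, z), bolted to the table. Origin: centre of its underside. Its x axis points from its front (drawer side, facing the robot) to its back. It stands on the left or the right, turned by up to 17 degrees; a short lens tube (50 mm diameter, 30 mm long) sticks out of its back.
- drawer (a joint): how far the filter drawer in the lamp housing's front is open, m: 0 fully home, starts 0.035 to 0.07, end stop at 0.10. It slides along the lamp's x axis, to -x as it opens, against 1.5 N of friction plus slight damping, and stays where it is left. Solid stop at 0, no spring or catch.
- drawer_front (a point): centre of the drawer front's flat outer face (towards the robot), 60 mm above the table; axes as the lamp's: +x is the way to push. The front is an aluminium plate 120 mm wide (y), 60 high, 8 thick; its top is 20 mm below the housing's top. Behind it a 100 mm wide tray of fixed filters, none higher than the plate. Closed, the face is 98 mm in front of the lamp's origin.
- chamber: sample chamber, an open-topped white metal box 180 x 180 x 90 mm, walls 6 mm, bolted to the table. Origin: centre of its underside. Its x axis points from front (facing the robot) to back. It stands on the other side from the lamp housing, turned by up to 17 degrees. A small fixed cell holder stands inside, below the rim.
- lid (a joint): opening angle of the chamber's lid, rad: 0 fully shut (flat on the rim), starts 0.8 to 1.3 (leaning up, hinged at the back), stop at 1.7. The hinge is stiff: the lid stays at any angle where it is left and closes with 0.5 to 3 N at its free edge, no spring.
- lid_hinge (a point): middle of the hinge line at the lid's underside, on the chamber's back top edge, 90.5 mm above the table; the line runs along the chamber's y (the point's own axes turn with the lid). The lid is a flat plate 180 mm from hinge to free edge, 180 wide, 6 thick. Open, its outer face looks back (chamber +x) and up: push it from behind and above, towards the robot and down.
- lid_handle (a point): middle of the black knob's head, 35 mm off the lid's outer face, on the lid's mid-line, 150 mm from the hinge. The head is 28 mm across and the knob ends 43 mm off the face. It moves with the lid.
- lens: bystander: a lens in a round black mount on a steel post with a small foot, 90 mm tall, standing between the two units towards the robot. Origin: centre of its underside. Loose.
- jar: bystander: small jar with a white cap, 40 mm across, 45 mm tall, loose on the lamp housing's top towards the back. Origin: centre of its underside.
- keyboard: bystander: black keyboard 430 x 130 x 22 mm at the right, long side along x. Origin: centre of its underside. Loose.
- mouse: bystander: black computer mouse 100 x 58 x 32 mm, right front. Origin: centre of its underside. Loose.
- screwdriver: bystander: screwdriver lying at the left front, near the robot, about 200 mm long. Loose.
- bottle: bystander: white bottle 60 mm across, 130 mm tall, at the left. Origin: centre of its underside. Loose.
- holder: bystander: dark steel post holder, an upright tube 25 mm across, 50 mm tall, behind the two units. Origin: centre of its underside. Loose.

How it is judged:
On the way, in this order (a step that is already met when the one before it is completed fails the run):
1. the filter drawer is pushed fully home while the lid is still open (value of joint drawer below 0.003 m and value of joint lid above 0.3 rad), for 0.2 s.
2. the lid is pushed fully shut, the drawer still home (value of joint lid below 0.025 rad and value of joint drawer below 0.003 m), for 0.2 s.
At the end, for the whole second after the job is handed in: The drawer is within 3 mm of fully home, the lid within 0.025 rad (4.5 mm at its free edge) of fully shut, and every bystander within 20 mm of where it stood (all of step 2 and distance of each of lens, jar, keyboard, mouse, screwdriver, bottle, holder from where it was at the start of the episode below 0.02 m); the robot touches nothing.
It fails at once if a bystander is lifted, carried or pushed more than 20 mm, or tipped over (distance of any of lens, jar, keyboard, mouse, screwdriver, bottle, holder from where it was at the start of the episode above 0.02 m or angle between any of lens, jar, bottle, holder's own z axis and vertical above 0.6 rad).
It fails at once if the drawer (faster than 0.5 m/s) or the lid (faster than 2.5 rad/s) is slammed (velocity of joint drawer below -0.5 m/s or velocity of joint lid below -2.5 rad/s).
It fails at once if the drawer is pulled out beyond 90 mm or the lid lifted beyond 1.5 rad (value of joint drawer above 0.09 m or value of joint lid above 1.5 rad).
It fails at once if the arm presses or squeezes the lamp housing, the chamber, the drawer or the lid harder than 45 N (contact force between the arm and lamp above 45 N or contact force between the arm and chamber above 45 N).
It fails at once if the drawer front or the lid's plate (TCP in the plate or just off its edge) or the lid's knob (TCP within 15 mm of its head's middle) is taken between the fingers ((x of the grasp point in the frame of drawer_front between -0.002 and 0.012 m and y of the grasp point in the frame of drawer_front between -0.065 and 0.065 m and z of the grasp point in the frame of drawer_front below 0.044 m) or (x of the grasp point in the frame of lid_hinge between -0.2 and 0.01 m and y of the grasp point in the frame of lid_hinge between -0.11 and 0.11 m and z of the grasp point in the frame of lid_hinge between -0.003 and 0.009 m) or distance between the grasp point and lid_handle below 0.015 m).
It also fails if it takes over 54 s, if anything falls off the work surface, if the arm or the gripper's body presses on something with over 40 N, if the wrist force passes 120 N, or if a joint passes its speed limit or range.

## Working session

There is one attempt and no reset: what is moved stays moved. The work goes in short steps, Python scripts to look and compute and a shell command to move; the robot and the scene stay as the last step left them, time stands still between calls to the robot, and variables do not carry over. Pictures are saved under pics/ and viewed, at most 10 in all, crops included, and the job is handed in when it is done.

```bash
mkdir -p pics; cat > h.py <<'E'
import numpy as np,cv2
from workcell import bot
def grab(n):
    f=bot.grab_frame(n); f['R']=cv2.Rodrigues(np.array(f['rvec'],float))[0]; f['t']=np.array(f['tvec'],float).ravel()
    f['f']=f['img'].shape[0]/2/np.tan(np.radians(f['vfov'])/2); return f
def cloud(f):
    z=f['z_map']; v,u=np.indices(z.shape)
    P=np.stack([(u-f['cx'])/f['f']*z,(v-f['cy'])/f['f']*z,z],-1)
    W=(P-f['t'])@f['R']; W[z==0]=np.nan; return W
def plane(f,u,v,h):
    d=f['R'].T@np.array([(u-f['cx'])/f['f'],(v-f['cy'])/f['f'],1]); c=-f['R'].T@f['t']
    return c+d*(h-c[2])/d[2]
def save(f,n): cv2.imwrite('pics/'+n+'.png',f['img'][...,::-1])
E
python3 - <<'E'
from h import *
s=bot.observe(); print({k:np.round(v,3) for k,v in s.items()})
import pickle
for n in('scene','top'):
    f=grab(n); save(f,n); pickle.dump(f,open(n+'.pkl','wb')); print(n,f['f'],-f['R'].T@f['t'],(f['z_map']>0).mean())
E
```

```text
{'clock': np.float64(0.0), 'qpos': array([-1.274,  0.522, -0.036,  1.6  ,  0.021,  1.021, -0.113]), 'qd': array([-0.   ,  0.   , -0.001, -0.   ,  0.   ,  0.001,  0.001]), 'joint_efforts': array([-0.0000e+00, -9.2711e+01,  1.9800e+00, -3.6994e+01,  1.8000e-02,
        8.0000e-03,  0.0000e+00]), 'position': array([0.224, 0.583, 0.249]), 'tool_rot': array([-3.14 ,  0.   ,  2.775]), 'force': array([-0.106,  0.586, -0.706]), 'moment': array([0.047, 0.019, 0.003]), 'finger_force': np.float64(0.0), 'grip_width': np.float64(0.085)}
scene 357.73449913233867 [1.12182835 0.40366466 0.81141274] 0.995819091796875
top 491.33622423712455 [ 0.35223769 -0.03906396  1.64841534] 0.9959360758463541
```

View pics/scene.png

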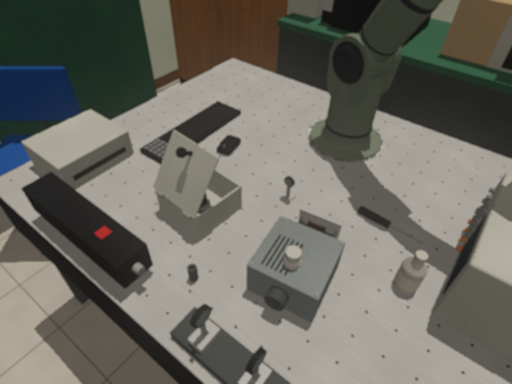

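View pics/top.png

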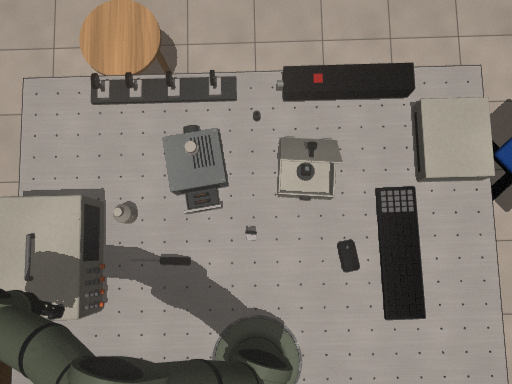

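The scene view shows the lamp at (295,260) with its drawer open towards the robot, and the chamber at (200,195) with its lid up. In the top view the lamp is at (195,160), the drawer front at (204,207), the chamber at (307,172), the lid edge at (310,150) and the lens at (250,233).

```bash
python3 - <<'E'
from h import *; import pickle
T=pickle.load(open('top.pkl','rb'));S=pickle.load(open('scene.pkl','rb'))
WT,WS=cloud(T),cloud(S)
for n,W in(('top',WT),('scene',WS)):
    P=W.reshape(-1,3); P=P[~np.isnan(P[:,0])]
    print(n,'table z',np.median(P[(abs(P[:,2])<.02)&(P[:,0]>.3)&(P[:,0]<.9)][:,2]))
    L=P[(abs(P[:,2]-.11)<.006)&(P[:,0]>.45)&(P[:,0]<.95)&(P[:,1]>0.03)&(P[:,1]<.4)]
    r=cv2.minAreaRect(L[:,:2].astype(np.float32)); print('lamp top',r,np.median(L[:,2]),len(L))
    D=P[(P[:,2]>.078)&(P[:,2]<.097)&(P[:,0]>.4)&(P[:,0]<.60)&(P[:,1]>0.03)&(P[:,1]<.35)]
    print('drawer',len(D), D.min(0),D.max(0)); 
    if len(D)>5: print(cv2.minAreaRect(D[:,:2].astype(np.float32)),np.median(D[:,2]))
    C=P[(abs(P[:,2]-.09)<.005)&(P[:,0]>.45)&(P[:,0]<.8)&(P[:,1]<0)&(P[:,1]>-.35)]
    print('rim',cv2.minAreaRect(C[:,:2].astype(np.float32)),len(C))
    H=P[(P[:,2]>.11)&(P[:,2]<.35)&(P[:,0]>.45)&(P[:,0]<.85)&(P[:,1]<-.02)&(P[:,1]>-.33)]
    print('lid',len(H),H.min(0),H.max(0))
    # RANSAC plane
    rng=np.random.default_rng(0);best=None
    for _ in range(300):
        a,b,c=H[rng.choice(len(H),3,False)];m=np.cross(b-a,c-a);l=np.linalg.norm(m)
        if l<1e-6: continue
        i=abs((H-a)@(m/l))<.004
        if best is None or i.sum()>best.sum(): best=i
    Q=H[best];c=Q.mean(0);nn=np.linalg.svd(Q-c)[2][2];nn*=np.sign(nn[2]);print('plane',len(Q),c,nn,'tilt',np.arccos(nn[2]),Q.min(0),Q.max(0))
    K=P[(P[:,2]>.03)&(P[:,0]>.3)&(P[:,0]<.5)&(abs(P[:,1])<.09)]
    print('lens',len(K), K.min(0) if len(K) else 0,K.max(0) if len(K) else 0)
    J=P[(P[:,2]>.135)&(P[:,0]>.45)&(P[:,0]<.95)&(P[:,1]>0.03)&(P[:,1]<.4)]
    print('jar',J.min(0),J.max(0))
E
```

```text
top table z 0.0010934881703278073
lamp top ((0.7529256343841553, 0.2238142192363739), (0.43662509322166443, 0.20785094797611237), 19.963502883911133) 0.11068638134077614 2697
drawer 206 [0.47742245 0.08426947 0.07805311] [0.59847873 0.25717818 0.09699613]
((0.5276630520820618, 0.1587572544813156), (0.09290894120931625, 0.17821431159973145), 17.271459579467773) 0.08825681468208404
rim ((0.6181374192237854, -0.1765305995941162), (0.17989937961101532, 0.1908169388771057), 85.56022644042969) 236
lid 1273 [ 0.59721433 -0.27096046  0.11009068] [ 0.7032719  -0.08839364  0.25734453]
plane 1155 [ 0.64632112 -0.17934161  0.18645596] [ 0.8243752  -0.06531146  0.56226323] tilt 0.9736762577212769 [ 0.59721433 -0.27096046  0.11009068] [ 0.7032719  -0.08839364  0.24915786]
lens 41 [ 0.40462172 -0.00751784  0.05878156] [0.41468219 0.02786523 0.09460257]
jar [0.66065514 0.11522674 0.13544172] [0.93151663 0.39787779 0.16338892]
scene table z 0.0010534340699089192
lamp top ((0.745319128036499, 0.19495150446891785), (0.38156211376190186, 0.18347054719924927), 6.774527072906494) 0.11093809094978824 4468
drawer 283 [0.47890921 0.10017085 0.07800431] [0.5943929  0.26565017 0.09668012]
((0.5164744853973389, 0.19703659415245056), (0.19072698056697845, 0.08209496736526489), 64.65515899658203) 0.08658531467982772
rim ((0.6190967559814453, -0.17721493542194366), (0.1781415045261383, 0.1913788616657257), 85.1651840209961) 298
lid 3016 [ 0.59882775 -0.27465403  0.11004472] [ 0.70571663 -0.08885692  0.25468289]
plane 2873 [ 0.6531354  -0.17534849  0.17793624] [ 0.82772935 -0.06434793  0.55742575] tilt 0.979514427254822 [ 0.59882775 -0.27465403  0.11004472] [ 0.70571663 -0.08885692  0.24632908]
lens 120 [ 0.40622332 -0.0110617   0.03086393] [0.42206689 0.02415758 0.09454078]
jar [0.66108823 0.11217543 0.1350354 ] [0.93298983 0.26525911 0.15844712]
```

```bash
python3 - <<'E'
from h import *; import pickle
for n in('top','scene'):
    F=pickle.load(open(n+'.pkl','rb'));W=cloud(F)
    m=((abs(W[...,2]-.11)<.006)&(W[...,0]>.5)&(W[...,0]<.85)&(W[...,1]>.0)&(W[...,1]<.4)).astype(np.uint8)
    m=cv2.morphologyEx(m,cv2.MORPH_OPEN,np.ones((3,3)))
    k,l,st,_=cv2.connectedComponentsWithStats(m);i=1+st[1:,4].argmax();L=W[l==i]
    r=cv2.minAreaRect(L[:,:2].astype(np.float32));print(n,'lamp',r,len(L))
    c=np.array(r[0]);a=np.radians(r[2]);a=(a+np.pi/4)%(np.pi/2)-np.pi/4;ex=np.array([np.cos(a),np.sin(a)]);ey=np.array([-ex[1],ex[0]])
    P=W.reshape(-1,3);P=P[(P[:,2]>.04)&(P[:,2]<.1)];q=np.c_[(P[:,:2]-c)@ex,(P[:,:2]-c)@ey,P[:,2]]
    q=q[(q[:,0]<-.1)&(q[:,0]>-.2)&(abs(q[:,1])<.07)]
    print('yaw',np.degrees(a),'front local x',np.percentile(q[:,0],[0,2,5,10,25]),'y',q[:,1].min(),q[:,1].max(),'zmax',q[:,2].max(),len(q))
    top=q[q[:,2]>.082];print('top strip',top.min(0),top.max(0),len(top)); o=c-0.098*ex;print('closed face',o,'open face',c+ex*np.percentile(top[:,0],3))
    # lid
    g=W.reshape(-1,3);a=np.radians(-4.5);ex=np.array([np.cos(a),np.sin(a)]);ey=np.array([-ex[1],ex[0]])
    g=g[(g[:,2]>.084)&(g[:,2]<.27)];u=np.c_[g[:,:2]@ex,g[:,:2]@ey,g[:,2]];u=u[(u[:,0]>.5)&(u[:,0]<.85)&(u[:,1]<0)&(u[:,1]>-.25)]
    print('chamber-axes extents',u.min(0),u.max(0))
    for z0 in np.arange(.09,.26,.02):
        s=u[abs(u[:,2]-z0)<.006]
        if len(s):print(round(z0,2),np.round([np.percentile(s[:,0],2),np.median(s[:,0]),np.percentile(s[:,0],98),np.percentile(s[:,1],1),np.percentile(s[:,1],99)],3),len(s))
E
```

```text
top lamp ((0.6465047597885132, 0.18588700890541077), (0.18094398081302643, 0.18019814789295197), 8.490715980529785) 2283
yaw 8.490715980529783 front local x [-0.16349395 -0.16248556 -0.16213014 -0.16152469 -0.15519672] y -0.06075016717575566 0.05894677918275511 zmax 0.0984966179368467 573
top strip [-0.16349395 -0.05844891  0.08210105] [-0.11092989  0.05894678  0.09849662] 120
closed face [0.54957886 0.17141739] open face [0.48577804 0.16189286]
chamber-axes extents [ 0.53429111 -0.21745032  0.08401437] [ 0.72556157 -0.03761158  0.25734453]
0.09 [ 0.535  0.564  0.724 -0.217 -0.038] 262
0.11 [ 0.706  0.71   0.715 -0.212 -0.039] 84
0.13 [ 0.691  0.696  0.702 -0.215 -0.042] 87
0.15 [ 0.677  0.683  0.689 -0.213 -0.04 ] 84
0.17 [ 0.665  0.67   0.675 -0.216 -0.04 ] 95
0.19 [ 0.651  0.657  0.661 -0.215 -0.04 ] 101
0.21 [ 0.637  0.643  0.648 -0.215 -0.04 ] 98
0.23 [ 0.622  0.631  0.649 -0.214 -0.04 ] 148
0.25 [ 0.615  0.623  0.67  -0.211 -0.048] 91
scene lamp ((0.6468830704689026, 0.18253690004348755), (0.18176645040512085, 0.18044279515743256), 8.378643989562988) 4395
yaw 8.378643989562992 front local x [-0.1634261  -0.16111122 -0.15874546 -0.1571029  -0.15548951] y -0.06048627236596733 0.05981259699061077 zmax 0.09346896248293822 687
top strip [-0.1634261  -0.05982217  0.08205554] [-0.11306712  0.0598126   0.09346896] 192
closed face [0.54992905 0.1682569 ] open face [0.48685973 0.15896765]
chamber-axes extents [ 0.53530452 -0.22329549  0.08404654] [ 0.72644703 -0.03897515  0.25468289]
0.09 [ 0.537  0.633  0.726 -0.2   -0.039] 337
0.11 [ 0.705  0.71   0.716 -0.218 -0.042] 250
0.13 [ 0.691  0.697  0.703 -0.217 -0.043] 252
0.15 [ 0.679  0.684  0.689 -0.217 -0.041] 253
0.17 [ 0.665  0.67   0.675 -0.219 -0.042] 266
0.19 [ 0.652  0.657  0.662 -0.218 -0.041] 271
0.21 [ 0.639  0.644  0.648 -0.217 -0.041] 210
0.23 [ 0.625  0.631  0.669 -0.218 -0.041] 322
0.25 [ 0.62   0.663  0.672 -0.211 -0.05 ] 74
```

```bash
cat >> h.py <<'E'
from scipy.spatial.transform import Rotation as Ro
def goal(p,yaw,pos=None,rot=None):
    "print shift/turn in inch units from the present pose to p, tool down at yaw (deg)"
    s=bot.observe(); R0=Ro.from_euler('xyz',s['tool_rot']) ; G=Ro.from_euler('xyz',[np.pi,0,np.radians(yaw)])
    print('at',np.round(s['position'],4),np.round(s['tool_rot'],3),'q7',round(s['qpos'][6],2),'F',np.round(s['force'],1),'t',round(s['clock'],2))
    print('shift',np.round(R0.inv().apply(np.array(p)-s['position'])/.2,3),'turn',np.round((R0.inv()*G).as_rotvec()/(np.pi/2),3))
def lampP(x,y,z,a=np.radians(8.45)): return [.6467+x*np.cos(a)-y*np.sin(a),.184+x*np.sin(a)+y*np.cos(a),z]
def chamP(x,y,z,a=np.radians(-4.5)):  # chamber axes, x from hinge, y from mid-line
    x+=.716;y-=.129; return [x*np.cos(a)-y*np.sin(a),x*np.sin(a)+y*np.cos(a),z]
E
python3 - <<'E'
from h import *
f=grab('wrist');s=bot.observe();R=Ro.from_euler('xyz',s['tool_rot'])
print('cam in tool',R.inv().apply(-f['R'].T@f['t']-s['position']))
goal(lampP(-.203,0,.25),188.45)
E
```

```text
cam in tool [ 0.07185252 -0.00171562 -0.12425023]
at [0.2241 0.5832 0.2496] [-3.141  0.     2.775] q7 -0.11 F [-0.3  0.7 -0.3] t 0.15
shift [-1.805e+00 -1.605e+00 -1.000e-03] turn [-0.001 -0.    -0.327]
```

```bash
python3 -m inch '[[-0.2,-0.18,0,0,0,-0.06,0],[-0.4,-0.36,0,0,0,-0.12,0],[-0.6,-0.54,0,0,0,-0.2,0],[-0.8,-0.72,0,0,0,-0.26,0],[-1,-0.9,0,0,0,-0.327,0],[-1,-0.9,0,0,0,-0.327,0],[-1,-0.9,0,0,0,-0.327,0]]'
python3 -c "
from h import *
goal(lampP(-.203,0,.25),188.45)"
```

```text
clock: 1.02
position: [0.3462, 0.344, 0.25]
tool_rot: [3.141, -0.0, -2.996]
force: [-1.0, -0.2, -0.3]
grip_width: -0.0003
finger_force: 0.0
at [0.3462 0.344  0.25  ] [ 3.141 -0.    -2.996] q7 0.77 F [-1.  -0.2 -0.3] t 1.02
shift [-0.355 -1.011 -0.   ] turn [ 0.    -0.    -0.001]
```

```bash
python3 -m inch '[[-0.09,-0.25,0,0,0,0,0],[-0.18,-0.5,0,0,0,0,0],[-0.27,-0.75,0,0,0,0,0],[-0.355,-1,0,0,0,0,0],[-0.355,-1,0.2,0,0,0,0],[-0.355,-1,0.4,0,0,0,0],[-0.355,-1,0.4,0,0,0,0],[-0.355,-1,0.4,0,0,0,0]]'
python3 - <<'E'
from h import *
goal(lampP(-.203,0,.079),188.45)
for n in('scene','wrist'):
    f=grab(n);save(f,n+'2')
E
```

```text
clock: 2.02
position: [0.4462, 0.1572, 0.1711]
tool_rot: [3.141, 0.001, -2.994]
force: [0.5, 0.5, -0.0]
grip_width: -0.0004
finger_force: 0.0
at [0.4462 0.1572 0.1711] [ 3.141e+00  1.000e-03 -2.994e+00] q7 1.25 F [ 0.5  0.5 -0. ] t 2.02
shift [ 0.004 -0.015  0.46 ] turn [0. 0. 0.]
```

View pics/scene2.png

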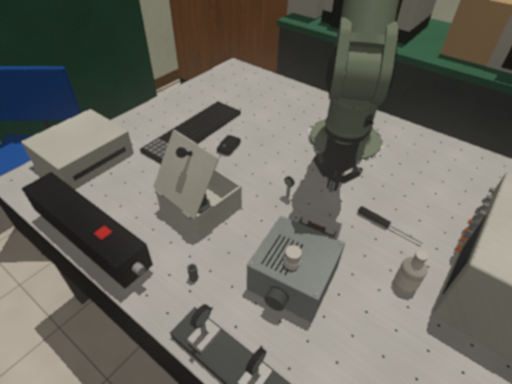

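View pics/wrist2.png

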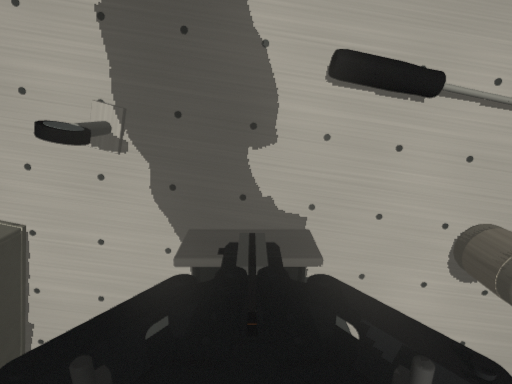

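The arm stands in front of the drawer in the scene view, at about (340,175). In the wrist view the drawer front spans columns 175–320, centred on the fingertips at about (250,240). The lens at (65,130) and the screwdriver are well clear. Next I lower and creep forward (lamp +x is tool -x).

```bash
python3 -m inch '[[0,-0.015,0.15,0,0,0,0],[0,-0.015,0.3,0,0,0,0],[0,-0.015,0.46,0,0,0,0],[0,-0.015,0.46,0,0,0,0],[-0.05,-0.015,0.46,0,0,0,0],[-0.1,-0.015,0.46,0,0,0,0],[-0.14,-0.015,0.46,0,0,0,0],[-0.18,-0.015,0.46,0,0,0,0],[-0.22,-0.015,0.46,0,0,0,0],[-0.26,-0.015,0.46,0,0,0,0],[-0.3,-0.015,0.46,0,0,0,0],[-0.34,-0.015,0.46,0,0,0,0],[-0.37,-0.015,0.46,0,0,0,0],[-0.4,-0.015,0.46,0,0,0,0],[-0.4,-0.015,0.46,0,0,0,0]]'
python3 - <<'E'
from h import *
goal(lampP(-.109,0,.079),188.45)
E
```

```text
clock: 4.0
position: [0.5258, 0.165, 0.078]
tool_rot: [3.142, 0.0, -2.995]
force: [-0.2, 0.1, -0.2]
grip_width: 0.0003
finger_force: 0.0
at [0.5258 0.165  0.078 ] [ 3.142  0.    -2.995] q7 1.29 F [-0.2  0.1 -0.2] t 4.0
shift [-0.067  0.005 -0.005] turn [ 0.     0.    -0.001]
```

```bash
python3 -m inch '[[-0.02,0,0,0,0,0,0],[-0.04,0,0,0,0,0,0],[-0.05,0,0,0,0,0,0],[-0.06,0,0,0,0,0,0],[-0.065,0,0,0,0,0,0],[-0.07,0,0,0,0,0,0]]'
python3 - <<'E'
from h import *
goal(lampP(-.109,0,.079),188.45)
for n in('scene','top'):
    f=grab(n);W=cloud(f).reshape(-1,3);W=W[~np.isnan(W[:,0])]
    if n=='scene': save(f,'scene3')
    a=np.radians(8.45);ex=np.array([np.cos(a),np.sin(a)]);d=W[:,:2]-[.6467,.184];q=np.c_[d@ex,d@[-ex[1],ex[0]],W[:,2]]
    for lo,hi in((-.058,-.03),(.03,.058)):
        k=q[(q[:,2]>.05)&(q[:,2]<.093)&(q[:,0]<-.094)&(q[:,0]>-.18)&(q[:,1]>lo)&(q[:,1]<hi)];print(n,len(k),np.round(np.percentile(k[:,0],[2,10,50]),4) if len(k) else '')
E
```

```text
clock: 4.75
position: [0.5392, 0.1669, 0.078]
tool_rot: [-3.142, -0.0, -2.995]
force: [-1.7, -0.1, -1.0]
grip_width: -0.0
finger_force: 0.8
at [0.5392 0.1669 0.078 ] [-3.142 -0.    -2.995] q7 1.3 F [-1.7 -0.1 -1. ] t 4.75
shift [ 0.001  0.005 -0.005] turn [-0. -0. -0.]
scene 0 
scene 0 
top 3 [-0.0992 -0.0991 -0.0985]
top 0
```

```bash
python3 -c "
import cv2;i=cv2.imread('pics/scene3.png')[150:330,200:400];cv2.imwrite('pics/s3c.png',cv2.resize(i,None,fx=3,fy=3,interpolation=2))"
```

```text
(no output)
```

View pics/s3c.png

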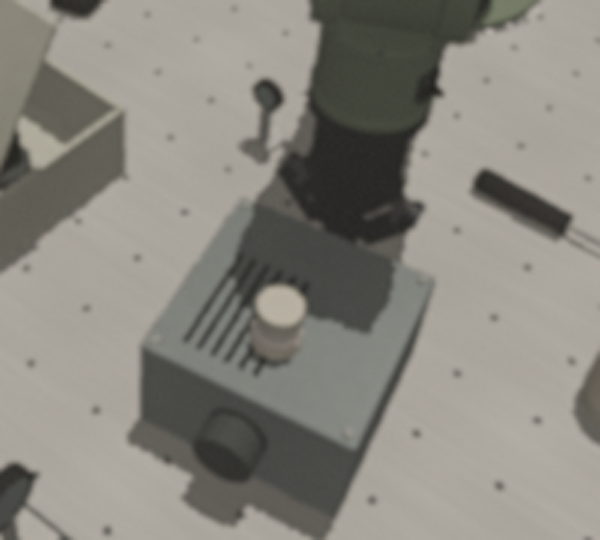

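The crop shows the gripper behind the lamp's front edge, and the drawer is no longer visible past it, so it is nearly home. I'll press in millimetre steps until I feel the stop.

```bash
python3 -m inch '[[-0.005,0,0,0,0,0,0],[-0.01,0,0,0,0,0,0],[-0.01,0,0,0,0,0,0]]'|egrep 'pos|force'; python3 -m inch '[[-0.005,0,0,0,0,0,0],[-0.01,0,0,0,0,0,0],[-0.01,0,0,0,0,0,0]]'|egrep 'pos|force'
```

```text
position: [0.5398, 0.1671, 0.078]
force: [-11.3, -2.3, 8.5]
finger_force: 5.9
position: [0.5399, 0.1671, 0.0778]
force: [-24.3, -3.4, 18.9]
finger_force: 12.4
```

```bash
python3 -m inch '[[0.05,0,0,0,0,0,0],[0.15,0,0,0,0,0,0],[0.25,0,0,0,0,0,0],[0.25,0,0,0,0,0,0],[0.25,0,-0.2,0,0,0,0],[0.25,0,-0.5,0,0,0,0],[0.25,0,-0.8,0,0,0,0],[0.25,0,-1,0,0,0,0],[0.25,0,-1,0,0,0,0],[0.25,0,-1,0,0,0,0]]'
python3 - <<'E'
from h import *
goal(chamP(-.04,.05,.33),175.5)
f=grab('top');save(f,'top4');W=cloud(f).reshape(-1,3);W=W[~np.isnan(W[:,0])]
a=np.radians(8.45);ex=np.array([np.cos(a),np.sin(a)]);d=W[:,:2]-[.6467,.184];q=np.c_[d@ex,d@[-ex[1],ex[0]],W[:,2]]
k=q[(q[:,2]>.05)&(q[:,2]<.094)&(q[:,0]<-.09)&(q[:,0]>-.18)&(abs(q[:,1])<.058)];print(len(k),np.round(np.percentile(k[:,0],[0,2,10,50]),4))
E
```

```text
clock: 6.85
position: [0.4938, 0.1602, 0.2775]
tool_rot: [-3.142, -0.0, -2.995]
force: [0.7, 0.1, -0.1]
grip_width: -0.0001
finger_force: 0.0
at [0.4938 0.1602 0.2775] [-3.142 -0.    -2.995] q7 1.29 F [ 0.7  0.1 -0.1] t 6.85
shift [-0.647 -1.572 -0.262] turn [-0.    -0.     0.143]
54 [-0.0994 -0.0988 -0.0985 -0.0973]
```

View pics/top4.png

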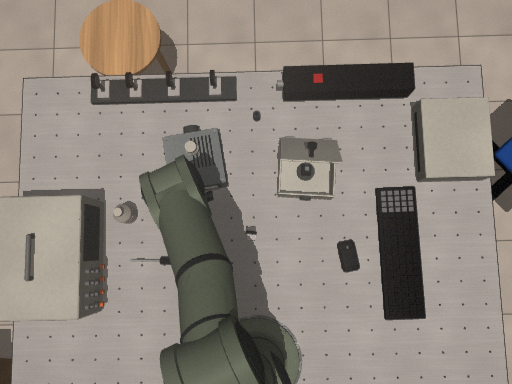

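The top view shows the drawer front flush with the lamp's front (measured 98.5 mm from the origin, i.e. home). The lid is still open at (310,150) and the lens stands at (250,231). Now over to behind the lid, high up.

```bash
python3 -m inch '[[-0.05,-0.1,-0.25,0,0,0,0],[-0.13,-0.3,-0.35,0,0,0.03,0],[-0.22,-0.52,-0.35,0,0,0.06,0],[-0.3,-0.75,-0.35,0,0,0.1,0],[-0.4,-1,-0.35,0,0,0.143,0],[-0.4,-1,-0.35,0,0,0.143,0],[-0.4,-1,-0.35,0,0,0.143,0]]'
python3 - <<'E'
from h import *
goal(chamP(-.04,.05,.33),175.5)
E
```

```text
clock: 7.78
position: [0.6019, -0.0255, 0.3467]
tool_rot: [-3.142, -0.002, 3.064]
force: [-0.2, 1.1, 0.3]
grip_width: 0.0
finger_force: 0.0
at [ 0.6019 -0.0255  0.3467] [-3.142e+00 -2.000e-03  3.064e+00] q7 1.49 F [-0.2  1.1  0.3] t 7.78
shift [-0.369 -0.505  0.083] turn [-0.    -0.001  0.001]
```

Travel there, then down to TCP z 0.25 (tips 0.23) behind the lid.

```bash
python3 -m inch '[[-0.12,-0.17,0,0,0,0,0],[-0.25,-0.34,0,0,0,0,0],[-0.37,-0.505,0,0,0,0,0],[-0.37,-0.505,0,0,0,0,0],[-0.37,-0.505,0,0,0,0,0],[-0.37,-0.505,0.15,0,0,0,0],[-0.37,-0.505,0.3,0,0,0,0],[-0.37,-0.505,0.48,0,0,0,0],[-0.37,-0.505,0.48,0,0,0,0],[-0.37,-0.505,0.48,0,0,0,0]]'
python3 - <<'E'
from h import *
goal(chamP(-.074,.05,.245),175.5)
f=grab('scene');save(f,'scene5')
th=.975
for th in [.975,.8,.6,.4,.2,.1,0]:
    t=.16; x=-t*np.cos(th)+.006*np.sin(th); z=.0905+t*np.sin(th)+.006*np.cos(th)
    print(th,'TCP x,z rel',round(x+.011,4),round(z+.019,4),'units',round((x+.011+.074)/.2,3),round((z+.019-.245)/.2,3))
E
```

```text
clock: 9.02
position: [0.6685, -0.1316, 0.2537]
tool_rot: [3.141, 0.002, 3.065]
force: [0.6, 0.0, 1.1]
grip_width: -0.0
finger_force: 0.0
at [ 0.6685 -0.1316  0.2537] [3.141e+00 2.000e-03 3.065e+00] q7 1.67 F [0.6 0.  1.1] t 9.03
shift [ 0.174 -0.001  0.043] turn [0.    0.001 0.001]
0.975 TCP x,z rel -0.0738 0.2453 units 0.001 0.001
0.8 TCP x,z rel -0.0962 0.2285 units -0.111 -0.083
0.6 TCP x,z rel -0.1177 0.2048 units -0.218 -0.201
0.4 TCP x,z rel -0.134 0.1773 units -0.3 -0.338
0.2 TCP x,z rel -0.1446 0.1472 units -0.353 -0.489
0.1 TCP x,z rel -0.1476 0.1314 units -0.368 -0.568
0 TCP x,z rel -0.149 0.1155 units -0.375 -0.648
```

View pics/scene5.png

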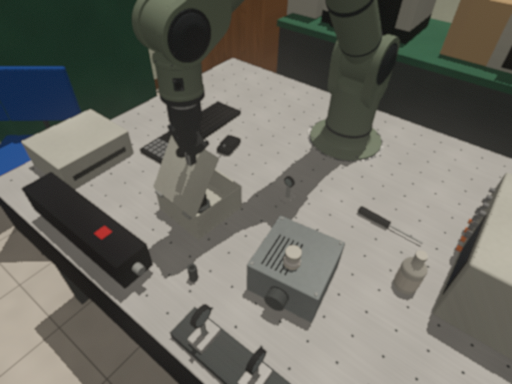

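The fingers (about (190,157)) hang behind the lid's outer face, beside the knob. Now push along the arc.

```bash
python3 -m inch '[[0.04,0,0.043,0,0,0,0],[0.09,0,0.043,0,0,0,0],[0.13,0,0.043,0,0,0,0],[0.175,0,0.043,0,0,0,0],[0.21,0,0.07,0,0,0,0],[0.25,0,0.098,0,0,0,0],[0.285,0,0.126,0,0,0,0],[0.32,0,0.165,0,0,0,0],[0.355,0,0.205,0,0,0,0],[0.392,0,0.244,0,0,0,0],[0.392,0,0.244,0,0,0,0]]'
python3 - <<'E'
from h import *
goal(chamP(-.149,.05,.1155),175.5)
f=grab('scene');g=cloud(f).reshape(-1,3);a=np.radians(-4.5);ex=np.array([np.cos(a),np.sin(a)])
u=np.c_[g[:,:2]@ex-.716,g[:,:2]@[-ex[1],ex[0]]+.129,g[:,2]]
u=u[(u[:,0]>-.17)&(u[:,0]<-.01)&(abs(u[:,1]+.06)<.025)&(u[:,2]>.1)&(u[:,2]<.25)]
p=np.polyfit(u[:,0],u[:,2],1);print('lid angle',np.arctan(-p[0]),len(u),u[:,2].max())
E
```

```text
clock: 10.45
position: [0.5891, -0.1262, 0.2025]
tool_rot: [3.142, -0.001, 3.064]
force: [-0.4, 0.1, 0.3]
grip_width: -0.0001
finger_force: 0.0
at [ 0.5891 -0.1262  0.2025] [ 3.142e+00 -1.000e-03  3.064e+00] q7 1.68 F [-0.4  0.1  0.3] t 10.45
shift [0.15  0.003 0.435] turn [ 0.    -0.001  0.   ]
lid angle 0.5865153595120194 742 0.19852663079347938
```

```bash
python3 -m inch '[[0.03,0,0.05,0,0,0,0],[0.055,0,0.095,0,0,0,0],[0.08,0,0.14,0,0,0,0],[0.1,0,0.19,0,0,0,0],[0.118,0,0.24,0,0,0,0],[0.132,0,0.29,0,0,0,0],[0.142,0,0.33,0,0,0,0],[0.148,0,0.37,0,0,0,0],[0.15,0,0.4,0,0,0,0],[0.15,0,0.42,0,0,0,0],[0.15,0,0.43,0,0,0,0],[0.15,0,0.43,0,0,0,0]]'
python3 -m inch '[[0,0,0.005,0,0,0,0],[0,0,0.01,0,0,0,0],[0,0,0.01,0,0,0,0]]' | egrep 'pos|force'
```

```text
clock: 12.0
position: [0.56, -0.124, 0.1172]
tool_rot: [-3.142, 0.0, 3.064]
force: [-0.2, 0.3, 0.3]
grip_width: 0.0001
finger_force: 0.0
position: [0.5601, -0.124, 0.1153]
force: [0.6, -0.1, 1.5]
finger_force: 0.8
```

```bash
python3 -m inch '[[0,0,0.005,0,0,0,0],[0,0,0.01,0,0,0,0],[0,0,0.01,0,0,0,0]]' | egrep 'pos|force'; python3 -m inch '[[0,0,0.003,0,0,0,0],[0,0,0.005,0,0,0,0],[0,0,0.005,0,0,0,0]]' | egrep 'pos|force'
```

```text
position: [0.5602, -0.124, 0.115]
force: [-11.7, 2.6, 36.6]
finger_force: 18.0
position: [0.5602, -0.124, 0.1148]
force: [-17.0, 3.6, 52.6]
finger_force: 26.4
```

That last step read about 55 N at the wrist, which is firmer than I meant to press. The lid is on its stop, so I'm backing straight off and checking.

```bash
python3 -m inch '[[0,0,-0.02,0,0,0,0],[0,0,-0.1,0,0,0,0],[0,0,-0.35,0,0,0,0],[0,0,-0.6,0,0,0,0],[0.2,0,-0.9,0,0,0,0],[0.5,0,-0.9,0,0,0,0],[0.8,0,-0.9,0,0,0,0],[0.8,0,-0.9,0,0,0,0],[0.8,0,-0.9,0,0,0,0]]'
python3 - <<'E'
from h import *
for n in('scene','top'):
    f=grab(n);g=cloud(f).reshape(-1,3);a=np.radians(-4.5);ex=np.array([np.cos(a),np.sin(a)])
    if n=='scene': save(f,'scene6')
    u=np.c_[g[:,:2]@ex-.716,g[:,:2]@[-ex[1],ex[0]]+.129,g[:,2]]
    u=u[(u[:,0]>-.17)&(u[:,0]<-.01)&(abs(u[:,1])<.08)&(abs(u[:,1])>.03)&(u[:,2]>.08)&(u[:,2]<.12)]
    p=np.polyfit(u[:,0],u[:,2],1);print(n,'lid angle',np.arctan(-p[0]),len(u),np.median(u[:,2]))
    W=g[~np.isnan(g[:,0])];a=np.radians(8.45);ex=np.array([np.cos(a),np.sin(a)]);d=W[:,:2]-[.6467,.184];q=np.c_[d@ex,d@[-ex[1],ex[0]],W[:,2]]
    k=q[(q[:,2]>.05)&(q[:,2]<.094)&(q[:,0]<-.09)&(q[:,0]>-.18)&(abs(q[:,1])<.058)];print('drawer',len(k),np.round(np.percentile(k[:,0],[2,10]),4) if len(k) else '')
    K=g[(g[:,2]>.03)&(g[:,0]>.3)&(g[:,0]<.5)&(abs(g[:,1])<.05)&(g[:,2]<.12)];print('lens',K.min(0) if len(K) else '')
s=bot.observe();print(s['force'],s['position'],np.abs(s['qd']).max())
E
```

```text
clock: 14.25
position: [0.401, -0.1115, 0.2931]
tool_rot: [3.142, 0.002, 3.064]
force: [-0.1, -0.3, 1.0]
grip_width: -0.0
finger_force: 0.0
scene lid angle 3.997787113816746e-05 1303 0.09803197856395872
drawer 0 
lens [ 0.4077537  -0.01032853  0.03108697]
top lid angle 0.0021104341039110404 1553 0.09711447000458442
drawer 130 [-0.0988 -0.0983]
lens [ 0.40454749 -0.00735359  0.05766625]
[ 0.99300778 -0.3890279   0.17928598] [ 0.40141653 -0.11150367  0.29241844] 0.012122718034154632
```

View pics/scene6.png

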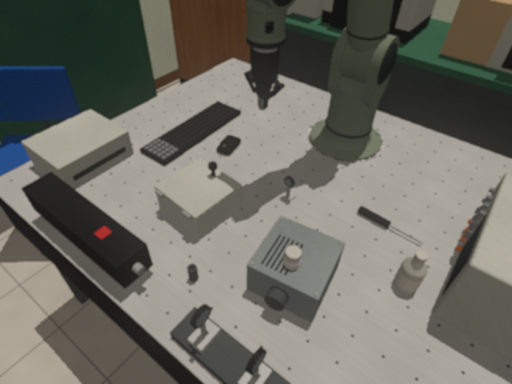

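The scene view shows the lid flat on the chamber at (200,190), the drawer home, every bystander in place and the arm clear. Handing in.

```bash
python3 -c "
from workcell import bot
print(bot.job_done())"
```

```text
the job is handed in; nothing more can be done
None
```

The drawer is home (face 98 to 99 mm in front of the lamp's origin), the lid is shut (about 0.002 rad or less), and no bystander appears to have moved. However, my last press on the closed lid read about 55 N at the wrist, so the 45 N contact limit may have been broken; the hand-in returned no verdict.

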